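Stroke the stalks of a kinetic sculpture

TASK

Check the pivots of the wooden sculpture: with the fingertips, stroke lightly along the curved row of five beaded stalks, from the beam's thick ball end to its thin end, so that one after the other each stalk tips clearly over towards the thin end and stays so. Do it in one stroke, without taking the hand away from the row between the first stalk and the last, then move clear. Do not shift or lift the sculpture, and leave the tin, sanding block and mallet alone.

Things in the scene. Friction and masses are not known exactly. Their poses are not given: they have to be found in the camera images.
- sculpture: loose wooden sculpture, about 2.4 kg, 275 long and 150 mm high: a bent beam on two pins over a dark plinth 170 x 120 x 32 mm. Origin on the bench under it, z up, +x from the beam's thick ball end to its thin pointed end. In plan the beam is an arc of 140 mm radius about x 0, y -120 mm, bulging to +y. Five beaded stalks stand along it 52 mm apart, 0 (thick end) to 4 (thin end)
- ball (a point): centre of the 48 mm wooden ball at the beam's thick end, 58 mm above the bench, 42 mm before pivot 0 along the arc; its top is 10 mm lower than pivot 0
- pivot0 (a point): hinge pin of stalk 0, at the stalk's foot, 92 mm above the bench, fixed in the sculpture. The stalk swings along the line of the row there
- stalk0 (a joint): lean of stalk 0 in rad: 0 upright, + towards the thin end, stops at -0.5 and +1.0. The stalk is a 7 mm wooden pin with a 16 mm round bead on top; the bead's top is 46 mm from the pivot; stiff hinge, stays where left, moves at about 0.25 N at the top
- pivot1 (a point): hinge pin of stalk 1, at the stalk's foot, 100 mm above the bench, fixed in the sculpture. The stalk swings along the line of the row there
- stalk1 (a joint): lean of stalk 1 in rad: 0 upright, + towards the thin end, stops at -0.5 and +1.0. The stalk is a 7 mm wooden pin with a 16 mm round bead on top; the bead's top is 46 mm from the pivot; stiff hinge, stays where left, moves at about 0.25 N at the top
- pivot2 (a point): hinge pin of stalk 2, at the stalk's foot, 104 mm above the bench, fixed in the sculpture. The stalk swings along the line of the row there
- stalk2 (a joint): lean of stalk 2 in rad: 0 upright, + towards the thin end, stops at -0.5 and +1.0. The stalk is a 7 mm wooden pin with a 16 mm round bead on top; the bead's top is 46 mm from the pivot; stiff hinge, stays where left, moves at about 0.25 N at the top
- pivot3 (a point): hinge pin of stalk 3, at the stalk's foot, 103 mm above the bench, fixed in the sculpture. The stalk swings along the line of the row there
- stalk3 (a joint): lean of stalk 3 in rad: 0 upright, + towards the thin end, stops at -0.5 and +1.0. The stalk is a 7 mm wooden pin with a 16 mm round bead on top; the bead's top is 46 mm from the pivot; stiff hinge, stays where left, moves at about 0.25 N at the top
- pivot4 (a point): hinge pin of stalk 4, at the stalk's foot, 99 mm above the bench, fixed in the sculpture. The stalk swings along the line of the row there
- stalk4 (a joint): lean of stalk 4 in rad: 0 upright, + towards the thin end, stops at -0.5 and +1.0. The stalk is a 7 mm wooden pin with a 16 mm round bead on top; the bead's top is 46 mm from the pivot; stiff hinge, stays where left, moves at about 0.25 N at the top
- wax_tin: loose round tin 68 mm across, 50 mm high plus its cap, to be left alone; origin under its centre
- sanding_block: loose sanding block 100 x 60 x 34 mm, to be left alone; origin under its centre, long side along x
- mallet: loose carver's mallet standing on its head, 68 mm across, 128 mm high, to be left alone; origin under its centre

How it is judged:
By the outcome, as a careful person would: the job done as asked, in the order asked, and still so for the second after the job is handed in, with the robot touching nothing.
It also fails if it takes over 38 s, if anything falls off the work surface, if the arm or the gripper's body presses on something with over 40 N, if the wrist force passes 120 N, or if a joint passes its speed limit or range.

ROBOT

A 6-joint arm with a two-finger parallel gripper is mounted at the origin on the work surface. World frame = base frame: x ahead of the robot, y to its left, z up, the work surface at z = 0. Lengths are in m, angles in degrees, forces in N, time in s.
With the tool pointing down it reaches from about 0.35 to 0.875 m from the base axis. Payload 4.2 kg.
Tool frame: the origin (TCP) lies at the centre of the arm's flange, where the gripper is bolted on; the fingertips stand 182 mm ahead of it and the grasp point (between the pads) lies 164 mm ahead of it (r.tcp_to_tips is the distance from the TCP to the fingertips, in m); z points along the fingers, y is the direction in which the jaws open and shut (so a half turn about z gives the same grasp; the last joint's range is limited). The gripper opens to 87 mm and grips with 3 to 60 N. Pads are 19 mm wide; open, the fingers measure 117 mm over their backs; the gripper's body (75 mm by 190 mm) begins 51 mm behind the grasp point.
Start: joints at [-48.667, 22.042, 0.453, 0, -68.411, -14.817], TCP at [0.279, -0.559, 0.405] pointing down, gripper open.
Joint ranges: [-179.83, 179.83], [-69.29, 118.12], [-61.27, 80.66], [-181.25, 117.63], [-171.15, -9.14], [-177.46, 177.46]. Speed limits (degrees/s): [159.86, 159.86, 180, 180, 180, 180].

INTERFACE

Orientations are given as a 3x3 rotation matrix whose columns are the frame's x, y, z axes.
In Python, from station import r, viewer, order gives the robot as it stands.
- The arm moves only by the tool send_rows, never from a script. Its argument "steps" is a list of rows, each an object with "offset": the shift along the tool's x, y, z in mm, a list of three; "delta_rot": the turn, a rotation vector about the tool's x, y, z in degrees, a list of three; "gripper": the opening, from 0 (shut) to 1 (fully open). A call has 1 to 12 rows; each row shifts and turns the pose as measured when the row begins, along the tool's axes as they then stand; what a row does not reach is not made up. A row lasts 1/10 s, in which the tool goes at most 50 mm and 8.59 degrees, less where a joint would pass 70% of its speed; a pose out of reach is approached as far as the arm can. A call is refused whole if a number of a shift passes 50 or a number of a turn 8.59, either way. A call with a gripper value outside its range is refused whole. The fingers move at their own pace and stop on an object; the grip force is fixed at half the most. Time passes only in rows, so rows that do not move let the fingers close. It gives the time, the measured TCP pose, the force and the opening at its end, in the units of the state.
- r.sense(): the state, without advancing time (a new reading comes with each control period).
- viewer.capture(name): name is "side" or "top" or "wrist"; returns (picture, depth): 384x512x3 uint8, red, green, blue; 384x512 float32, m along the optical axis (not along the pixel's ray), 0 where there is no reading.
- viewer.get_calibration(name): a dict with "fov_y" (degrees; the focal length in pixels is half the picture's height over the tangent of half this angle, whatever the lens; pixels are square), "cx", "cy" (the principal point, pixels), "extrinsics" (4x4, takes a point from camera to world coordinates). Camera axes: x right, y down, z forward; pixel columns grow to the right and rows downward; lengths in m; the calibration is good to about 2 mm. A picture is of the moment at which its call begins: read the wrist's pose just before it. get_calibration takes no time and is no camera call; for the wrist camera it gives the pose at the moment of the call.
- order.finish_job(): hands the job in, once; it reports no verdict.
The state is a dict: "time_s": time; "joints": joint angles; "joint_velocities": joint speeds; "effort": joint torques, N m; "tcp_pos": TCP position; "ee_rot": TCP orientation; "wrist_force": force on the tool from outside, world axes, zero at the start; "moment": the same for the moment, N m; "gripper_width": opening from 0.0 (shut) to 1.0 (fully open).
Only numpy, scipy, OpenCV 4.12 (cv2) and the standard library are available. Lean on these libraries where they do the work, as an engineer would, in place of code of your own. Each camera call takes 0.05 s, during which the arm holds its last target. There are 200 camera calls.

## Working session

There is one attempt and no reset: what is moved stays moved. The work goes in short steps, Python scripts to look and compute and a tool call to move; the robot and the scene stay as the last step left them, time stands still between calls to the robot, and variables do not carry over. Pictures are saved under pics/ and viewed, about 8 in all and at most 12, crops included, and the job is handed in when it is done.

Besides the shell and the picture viewer there is one more tool, called as name(argument=value, ...), one argument or row to a line, values as JSON. send_rows: Moves the arm, as the interface text tells. Its arguments: {"type":"object","properties":{"steps":{"type":"array"}},"required":["steps"]}

```bash
mkdir -p pics; ls
python3 - <<'E'
from station import r,viewer
import cv2,numpy as np
s=r.sense();print(s['time_s'],s['tcp_pos'],s['ee_rot'],s['gripper_width'],r.tcp_to_tips)
for n in('top','side'):
    p,d=viewer.capture(n);c=viewer.get_calibration(n);np.savez(n+'.npz',p=p,d=d,**{k:np.array(v) for k,v in c.items()})
    print(n,{k:np.round(v,4) for k,v in c.items()})
    cv2.imwrite(f'pics/{n}0.png',p[:,:,::-1])
E
```

```text
pics
0.0 [ 0.27895315 -0.55906431  0.40365366] [[-8.94910690e-01 -4.46244106e-01 -1.02722307e-03]
 [-4.46245283e-01  8.94908665e-01  1.90513725e-03]
 [ 6.91145514e-05  2.16332114e-03 -9.99997658e-01]] 1.0014675970438738 0.1822
top {'fov_y': np.float64(51.6616), 'cx': np.float64(260.8293), 'cy': np.float64(188.962), 'extrinsics': array([[ 0.0118, -0.9957,  0.0919,  0.4833],
       [-0.9998, -0.0105,  0.0155,  0.0179],
       [-0.0145, -0.0921, -0.9956,  0.8919],
       [ 0.    ,  0.    ,  0.    ,  1.    ]])}
side {'fov_y': np.float64(45.613), 'cx': np.float64(258.0819), 'cy': np.float64(188.8305), 'extrinsics': array([[-0.9934, -0.0719,  0.0893,  0.5067],
       [-0.1145,  0.5898, -0.7994,  0.7537],
       [ 0.0049, -0.8044, -0.5941,  0.6382],
       [ 0.    ,  0.    ,  0.    ,  1.    ]])}
```

View pics/top0.png

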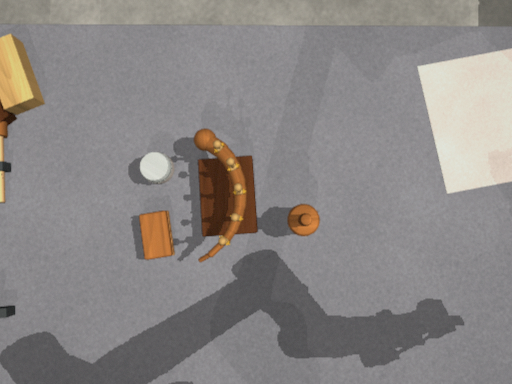

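View pics/side0.png

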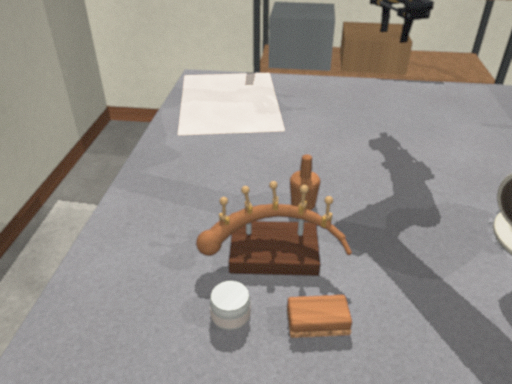

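The top view shows the ball at (205,139), the thin end at (202,259), the beads between them, the tin at (155,167), the block at (156,235) and the mallet at (304,220). The side view shows five upright beads, from (224,201) to (329,200).

```bash
cat > h.py <<'E'
import numpy as np,cv2
def load(n):
    return dict(np.load(n+'.npz'))
def ray(c,u,v):
    f=192/np.tan(np.radians(float(c['fov_y'])/2));E=c['extrinsics']
    return E[:3,3],E[:3,:3]@np.array([(u-c['cx'])/f,(v-c['cy'])/f,1])
def onz(c,u,v,z):
    o,d=ray(c,u,v);return o+d*(z-o[2])/d[2]
def proj(c,P):
    f=192/np.tan(np.radians(float(c['fov_y'])/2));E=c['extrinsics']
    q=E[:3,:3].T@(np.asarray(P)-E[:3,3]);return np.array([c['cx']+f*q[0]/q[2],c['cy']+f*q[1]/q[2]])
def tri(a,b):
    A=[];y=[]
    for o,d in (a,b):
        d=d/np.linalg.norm(d);M=np.eye(3)-np.outer(d,d);A.append(M);y.append(M@o)
    return np.linalg.lstsq(np.vstack(A),np.hstack(y),rcond=None)[0]
E
python3 - <<'E'
from h import *
for n,(x0,x1,y0,y1) in (('top',(185,260,120,270)),('side',(190,360,150,280))):
    c=load(n);p=c['p'];hsv=cv2.cvtColor(p,cv2.COLOR_RGB2HSV)
    m=cv2.inRange(hsv,(14,60,90),(30,255,255));k=np.zeros_like(m);k[y0:y1,x0:x1]=m[y0:y1,x0:x1]
    N,L,S,C=cv2.connectedComponentsWithStats(k)
    for i in range(1,N):
        if S[i,4]>8:
            d=np.median(c['d'][L==i]);print(n,S[i],np.round(C[i],1),np.round(d,3))
    z=4
    im=cv2.resize(p[y0:y1,x0:x1],None,fx=z,fy=z,interpolation=cv2.INTER_CUBIC);mm=cv2.resize(cv2.merge([k]*3)[y0:y1,x0:x1],None,fx=z,fy=z)
    cv2.imwrite(f'pics/{n}c.png',(np.hstack([im,mm]) if n=='top' else im)[:,:,::-1])
E
```

```text
top [ 195  129   52  125 1367] [226.8 182.7] 0.801
top [201 255   7   6  14] [203.9 257.5] 0.81
side [270 181   9  31 153] [274.3 196.1] 0.855
side [297 182  14  34 263] [302.7 198.8] 0.85
side [242 186  12  29 158] [247.2 200.4] 0.85
side [219 197  11  31 177] [224.  212.2] 0.836
side [320 196  13  32 199] [326.5 212.6] 0.829
```

View pics/topc.png

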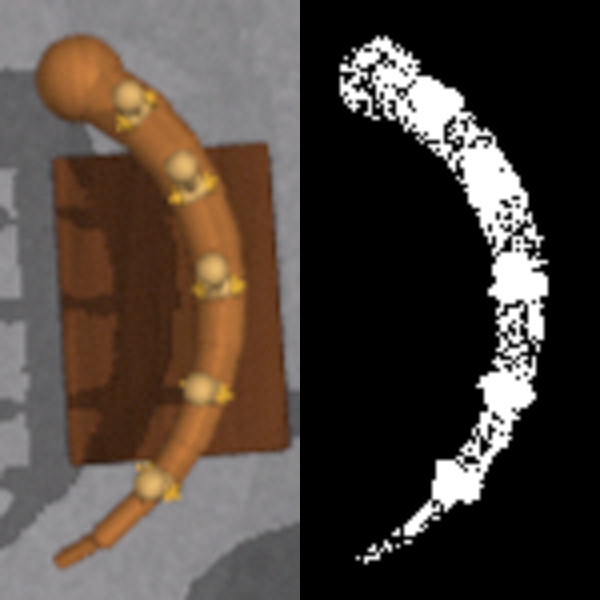

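View pics/sidec.png

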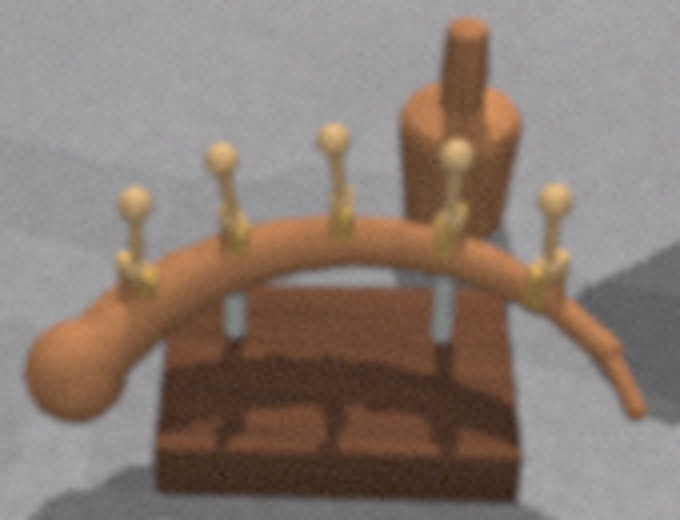

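```bash
cat > fit.py <<'E'
from h import *
T=load('top');S=load('side')
t=np.array([(129,100),(183,167),(212,270),(202,388),(150,483),(79,78)])/4+[185-.4,120-.4]
s=np.array([(134,203),(221,157),(334,138),(456,155),(554,200),(75,369)])/4+[190-.4,150-.4]
P=np.array([tri(ray(T,*a),ray(S,*b)) for a,b in zip(t,s)])
zp=np.array([92,100,104,103,99])/1e3
print('tri mm\n',np.round(P*1e3,1)); print('expected bead z',1e3*zp+38)
ang=np.array([(k-2)*52/140 for k in range(5)]+[(-2*52-42)/140])
M=np.c_[140*np.sin(ang),-120+140*np.cos(ang)]/1e3
def rig(A,B):
    a,b=A.mean(0),B.mean(0);U,_,V=np.linalg.svd((A-a).T@(B-b));R=(U@np.diag([1,np.linalg.det(U@V)])@V).T
    return R,b-R@a
R,o=rig(M,P[:,:2])
yaw=np.degrees(np.arctan2(R[1,0],R[0,0]))
print('origin',o,'yaw',yaw);print('resid mm in sculpture frame',np.round((P[:,:2]-M@R.T-o)@R*1e3,1))
print('plane onz beads',[np.round(onz(T,*t[i],zp[i]+.038)[:2]*1e3,1) for i in range(5)])
E
python3 - <<'E'
from fit import *
piv=(M@R.T+o)
for i in range(5):
    tg=R@[np.cos(ang[i]),-np.sin(ang[i])]
    print(i,'pivot',np.round(piv[i]*1e3,1),'tangent',np.round(tg,3),'heading',np.degrees(np.arctan2(tg[1],tg[0])).round(1))
# plinth corners at z=.032 and others
for n,u,v in(('tin',155,167),('block',156,235),('mallet',304,220)):
    print(n,np.round(onz(T,u,v,.05)*1e3))
from station import r
print(r.sense()['time_s'])
E
```

```text
tri mm
 [[640.1 116.3 132.9]
 [605.2  88.5 141.6]
 [555.   73.4 145.9]
 [499.1  77.3 144.1]
 [454.4 101.3 140.7]
 [665.1 152.3  62.2]]
expected bead z [130. 138. 142. 141. 137.]
origin [0.55039013 0.0926756 ] yaw -174.74888896580538
resid mm in sculpture frame [[ 3.2  1.6]
 [-3.4 -1.3]
 [-2.9 -0.4]
 [ 1.7  0.1]
 [ 0.1 -0.5]
 [ 1.2  0.6]]
plane onz beads [array([639.7, 116.6]), array([605.6,  88.9]), array([555.6,  73.7]), array([499.6,  77.6]), array([454.6, 101.7])]
0 pivot [643.1 118.2] tangent [-0.672 -0.741] heading -132.2
1 pivot [601.9  86.9] tangent [-0.895 -0.447] heading -153.5
2 pivot [552.2  72.8] tangent [-0.996 -0.092] heading -174.7
3 pivot [500.7  77.6] tangent [-0.961  0.276] heading 164.0
4 pivot [454.5 100.8] tangent [-0.795  0.606] heading 142.7
tin [606. 259.  50.]
block [461. 252.  50.]
mallet [496. -61.  50.]
0.1
```

Positions agree with the given geometry: beads within 3–4 mm of the model. Transiting with the gripper shut.

send_rows(
  steps=[
    {"offset": [-33,23,0],"delta_rot": [0,0,0],"gripper": 0},
    {"offset": [-33,23,0],"delta_rot": [0,0,0],"gripper": 0},
    {"offset": [-33,23,0],"delta_rot": [0,0,0],"gripper": 0},
    {"offset": [-33,23,0],"delta_rot": [0,0,0],"gripper": 0},
    {"offset": [-33,23,0],"delta_rot": [0,0,0],"gripper": 0},
    {"offset": [-33,23,0],"delta_rot": [0,0,0],"gripper": 0},
    {"offset": [-33,23,0],"delta_rot": [0,0,0],"gripper": 0},
    {"offset": [-33,23,0],"delta_rot": [0,0,0],"gripper": 0},
    {"offset": [-33,23,0],"delta_rot": [0,0,0],"gripper": 0},
    {"offset": [-33,23,0],"delta_rot": [0,0,0],"gripper": 0},
  ],
)

```text
time_s: 1.1
tcp_pos: [0.4761, -0.197, 0.3987]
ee_rot: [[-0.9, -0.437, -0.009], [-0.437, 0.9, 0.008], [0.004, 0.011, -1.0]]
wrist_force: [0.2, -0.6, 0.4]
gripper_width: 0.169
```

send_rows(
  steps=[
    {"offset": [-33,23,0],"delta_rot": [0,0,0],"gripper": 0},
    {"offset": [-33,23,0],"delta_rot": [0,0,0],"gripper": 0},
    {"offset": [-33,23,0],"delta_rot": [0,0,0],"gripper": 0},
    {"offset": [-33,23,0],"delta_rot": [0,0,0],"gripper": 0},
    {"offset": [-33,23,0],"delta_rot": [0,0,0],"gripper": 0},
    {"offset": [-33,23,0],"delta_rot": [0,0,0],"gripper": 0},
    {"offset": [-33,23,0],"delta_rot": [0,0,0],"gripper": 0},
    {"offset": [-33,23,0],"delta_rot": [0,0,0],"gripper": 0},
    {"offset": [-33,23,0],"delta_rot": [0,0,0],"gripper": 0},
    {"offset": [0,0,0],"delta_rot": [0,0,0],"gripper": 0},
    {"offset": [0,0,0],"delta_rot": [0,0,0],"gripper": 0},
  ],
)

```text
time_s: 2.2
tcp_pos: [0.658, 0.139, 0.3925]
ee_rot: [[-0.897, -0.442, -0.019], [-0.443, 0.897, 0.006], [0.014, 0.014, -1.0]]
wrist_force: [0.2, -0.6, -1.2]
gripper_width: 0.004
```

```bash
cat > plan.py <<'E'
from fit import *
from station import r
def tgt(sm):  # arc distance mm from pivot 0 -> tcp pos, heading
    a=(sm-104)/140; p=R@[.14*np.sin(a),-.12+.14*np.cos(a)]+o
    tg=R@[np.cos(a),-np.sin(a)]
    z=np.interp(sm,[0,52,104,156,208],zp)+.034+.1822
    return np.r_[p,z],np.arctan2(tg[1],tg[0])
def now():
    q=r.sense();X=q['ee_rot'];p=q['tcp_pos'];h=np.arctan2(X[1,0],X[0,0])
    g=R.T@(p[:2]-o)-[0,-.12];a=np.arctan2(g[0],g[1])
    s=a*140+104
    t,th=tgt(s)
    d=np.degrees((th-h+np.pi)%(2*np.pi)-np.pi)
    print('t',round(q['time_s'],2),'tcp',np.round(p*1e3,1),'s',round(s,1),'radial err',round(1e3*np.hypot(*g)-140,1),'z err',round((p[2]-t[2])*1e3,1),'heading now',np.degrees(h).round(1),'err',d.round(1),'tilt',np.round(X[:,2],3),'F',np.round(q['wrist_force'],1),'grip',round(q['gripper_width'],2),'q6',round(q['joints'][5],1))
    return q,s
def to(sm,q):
    t,th=tgt(sm);X=q['ee_rot'];h=np.arctan2(X[1,0],X[0,0])
    print('to s',sm,'offset tool mm',np.round(X.T@(t-q['tcp_pos'])*1e3,1),'tool rz deg',np.round(-np.degrees((th-h+np.pi)%(2*np.pi)-np.pi),1))
E
python3 - <<'E'
from plan import *
q,s=now();to(-38,q)
E
```

```text
tri mm
 [[640.1 116.3 132.9]
 [605.2  88.5 141.6]
 [555.   73.4 145.9]
 [499.1  77.3 144.1]
 [454.4 101.3 140.7]
 [665.1 152.3  62.2]]
expected bead z [130. 138. 142. 141. 137.]
origin [0.55039013 0.0926756 ] yaw -174.74888896580538
resid mm in sculpture frame [[ 3.2  1.6]
 [-3.4 -1.3]
 [-2.9 -0.4]
 [ 1.7  0.1]
 [ 0.1 -0.5]
 [ 1.2  0.6]]
plane onz beads [array([639.7, 116.6]), array([605.6,  88.9]), array([555.6,  73.7]), array([499.6,  77.6]), array([454.6, 101.7])]
t 2.2 tcp [658.  139.  392.5] s -25.7 radial err -0.6 z err 84.3 heading now -153.7 err 32.0 tilt [-0.019  0.006 -1.   ] F [ 0.2 -0.6 -1.2] grip 0.0 q6 -89.0
to s -38 offset tool mm [-11.7   5.3  84.2] tool rz deg -37.1
```

send_rows(
  steps=[
    {"offset": [-2,2,0],"delta_rot": [0,0,-7.4],"gripper": 0},
    {"offset": [-2,2,0],"delta_rot": [0,0,-7.4],"gripper": 0},
    {"offset": [-3,2,0],"delta_rot": [0,0,-7.4],"gripper": 0},
    {"offset": [-3,2,0],"delta_rot": [0,0,-7.4],"gripper": 0},
    {"offset": [-3,2,0],"delta_rot": [0,0,-7.4],"gripper": 0},
    {"offset": [0,0,0],"delta_rot": [0,0,0],"gripper": 0},
  ],
)

```text
time_s: 2.8
tcp_pos: [0.6581, 0.1492, 0.391]
ee_rot: [[-0.433, -0.901, -0.025], [-0.902, 0.433, 0.005], [0.007, 0.024, -1.0]]
wrist_force: [-0.4, -0.7, 0.1]
gripper_width: 0.003
```

```bash
sed -i 's/^print(.tri.*$//; s/^print(.plane.*$//; s/^print(.origin.*resid/print("resid/; ' fit.py; sed -i '/^print("\?resid/d;/^print("resid/d' fit.py
cat >> plan.py <<'E'
from scipy.spatial.transform import Rotation as Ro
def des(sm):
    t,th=tgt(sm);c,s=np.cos(th),np.sin(th);return t,np.array([[c,s,0],[s,-c,0],[0,0,-1]])
def to(sm,q,n=1):
    t,D=des(sm);X=q['ee_rot']
    print('to s',sm,'offset tool mm',np.round(X.T@(t-q['tcp_pos'])*1e3,1),'rotvec deg',np.round(np.degrees(Ro.from_matrix(X.T@D).as_rotvec()),1))
E
python3 - <<'E'
from plan import *
q,s=now();to(-38,q)
E
```

```text
t 2.8 tcp [658.1 149.2 391. ] s -34.8 radial err -5.6 z err 82.8 heading now -115.6 err -2.3 tilt [-0.025  0.005 -1.   ] F [-0.4 -0.7  0.1] grip 0.0 q6 -51.6
to s -38 offset tool mm [-3.5 -7.7 82.6] rotvec deg [ 1.4 -0.4  1. ]
```

send_rows(
  steps=[
    {"offset": [-2,-4,0],"delta_rot": [1.4,-0.4,1],"gripper": 0},
    {"offset": [-2,-4,16],"delta_rot": [0,0,0],"gripper": 0},
    {"offset": [0,0,16],"delta_rot": [0,0,0],"gripper": 0},
    {"offset": [0,0,16],"delta_rot": [0,0,0],"gripper": 0},
    {"offset": [0,0,12],"delta_rot": [0,0,0],"gripper": 0},
    {"offset": [0,0,10],"delta_rot": [0,0,0],"gripper": 0},
    {"offset": [0,0,0],"delta_rot": [0,0,0],"gripper": 0},
  ],
)

```text
time_s: 3.5
tcp_pos: [0.6674, 0.1452, 0.3136]
ee_rot: [[-0.463, -0.886, -0.001], [-0.886, 0.463, -0.001], [0.001, 0.0, -1.0]]
wrist_force: [0.7, 0.4, -0.1]
gripper_width: 0.005
```

Run:
```python
from plan import *
q,s=now();to(-38,q)
from station import viewer
for n in('side','wrist'):
    p,d=viewer.capture(n);cv2.imwrite(f'pics/{n}1.png',p[:,:,::-1])
```

```text
t 3.5 tcp [667.4 145.2 313.6] s -35.6 radial err 4.4 z err 5.4 heading now -117.6 err -0.0 tilt [-0.001 -0.001 -1.   ] F [ 0.7  0.4 -0.1] grip 0.01 q6 -53.5
to s -38 offset tool mm [-2.4  4.4  5.4] rotvec deg [ 0.  -0.1 -1. ]
```

View pics/side1.png

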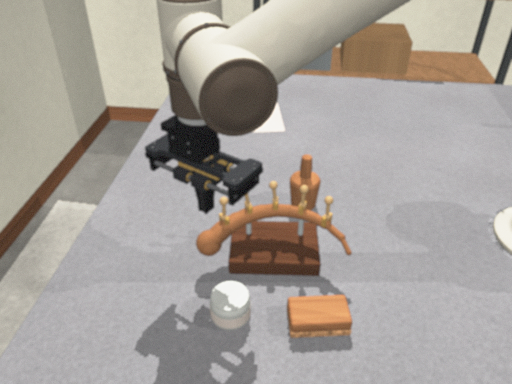

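send_rows(
  steps=[
    {"offset": [0,4,3],"delta_rot": [0,0,0],"gripper": 0},
    {"offset": [0,0,2],"delta_rot": [0,0,0],"gripper": 0},
    {"offset": [5,0,0],"delta_rot": [0,0,2],"gripper": 0},
    {"offset": [5,0,0],"delta_rot": [0,0,2],"gripper": 0},
    {"offset": [5,0,0],"delta_rot": [0,0,2],"gripper": 0},
  ],
)

```text
time_s: 4.1
tcp_pos: [0.6571, 0.1354, 0.3139]
ee_rot: [[-0.555, -0.832, 0.01], [-0.832, 0.555, 0.002], [-0.007, -0.007, -1.0]]
wrist_force: [-0.3, 0.2, 0.0]
gripper_width: 0.002
```

Run:
```python
from plan import *
q,s=now();to(s+5,q);to(s+40,q)
```

```text
t 4.1 tcp [657.1 135.4 313.9] s -22.1 radial err 0.5 z err 5.7 heading now -123.7 err 0.6 tilt [ 0.01   0.002 -1.   ] F [-0.3  0.2  0. ] grip 0.0 q6 -59.2
to s -17.12614698412051 offset tool mm [5.  0.6 5.7] rotvec deg [-0.4  0.4  1.5]
to s 17.87385301587949 offset tool mm [39.5  5.8  2.6] rotvec deg [-0.3  0.5 15.8]
```

send_rows(
  steps=[
    {"offset": [0,0,4],"delta_rot": [-0.4,0.4,0],"gripper": 0},
    {"offset": [0,0,2],"delta_rot": [0,0,0],"gripper": 0},
    {"offset": [0,0,0],"delta_rot": [0,0,0],"gripper": 0},
  ],
)

```text
time_s: 4.4
tcp_pos: [0.657, 0.1354, 0.3089]
ee_rot: [[-0.554, -0.833, 0.002], [-0.833, 0.554, 0.001], [-0.002, -0.001, -1.0]]
wrist_force: [-0.5, 0.0, -0.4]
gripper_width: 0.005
```

Run:
```python
from plan import *
q,s=now();to(s+5,q)
```

```text
t 4.4 tcp [657.  135.4 308.9] s -22.2 radial err 0.4 z err 0.7 heading now -123.6 err 0.5 tilt [ 0.002  0.001 -1.   ] F [-0.5  0.  -0.4] grip 0.01 q6 -59.0
to s -17.169482926223964 offset tool mm [5.  0.5 0.7] rotvec deg [-0.1  0.1  1.5]
```

send_rows(
  steps=[
    {"offset": [5,0,1],"delta_rot": [0,0,1.8],"gripper": 0},
    {"offset": [5,0,1],"delta_rot": [-0.2,0.2,2],"gripper": 0},
    {"offset": [5,0,1],"delta_rot": [-0.2,0.2,2],"gripper": 0},
    {"offset": [5,0,1],"delta_rot": [-0.2,0.2,2],"gripper": 0},
  ],
)

```text
time_s: 4.8
tcp_pos: [0.6451, 0.1196, 0.3047]
ee_rot: [[-0.667, -0.745, -0.011], [-0.745, 0.667, 0.0], [0.007, 0.009, -1.0]]
wrist_force: [1.2, -0.3, -0.4]
gripper_width: 0.005
```

Run:
```python
from plan import *
q,s=now();to(s+5,q);to(s+25,q)
```

```text
t 4.8 tcp [645.1 119.6 304.7] s -2.4 radial err 0.5 z err -3.5 heading now -131.8 err 0.6 tilt [-0.011  0.    -1.   ] F [ 1.2 -0.3 -0.4] grip 0.01 q6 -66.2
to s 2.605265086514464 offset tool mm [ 5.   0.5 -3.8] rotvec deg [ 0.5 -0.4  1.4]
to s 22.605265086514464 offset tool mm [24.9  2.5 -6.7] rotvec deg [ 0.5 -0.5  9.6]
```

send_rows(
  steps=[
    {"offset": [4,0,-3],"delta_rot": [0.4,-0.4,1.8],"gripper": 0},
    {"offset": [5,0.2,-1.5],"delta_rot": [0,0,2],"gripper": 0},
    {"offset": [5,0.2,-0.8],"delta_rot": [0,0,2],"gripper": 0},
    {"offset": [5,0.2,-0.8],"delta_rot": [0,0,2],"gripper": 0},
  ],
)

```text
time_s: 5.2
tcp_pos: [0.6306, 0.1057, 0.3104]
ee_rot: [[-0.769, -0.64, -0.001], [-0.64, 0.769, 0.001], [0.0, 0.001, -1.0]]
wrist_force: [-0.4, 0.0, 0.4]
gripper_width: 0.006
```

Run:
```python
from plan import *
q,s=now();to(s+5,q);to(s+25,q)
from station import viewer
p,d=viewer.capture('side');cv2.imwrite('pics/side2.png',cv2.resize(p[120:280,160:380],None,fx=3,fy=3,interpolation=cv2.INTER_CUBIC)[:,:,::-1])
```

```text
t 5.2 tcp [630.6 105.7 310.4] s 17.6 radial err 0.2 z err -0.5 heading now -140.2 err 0.8 tilt [-0.001  0.001 -1.   ] F [-0.4  0.   0.4] grip 0.01 q6 -74.2
to s 22.629437498724315 offset tool mm [ 5.   0.2 -1.2] rotvec deg [ 0.1 -0.   1.2]
to s 42.629437498724315 offset tool mm [24.9  2.1 -4.3] rotvec deg [ 0.1 -0.   9.4]
```

View pics/side2.png

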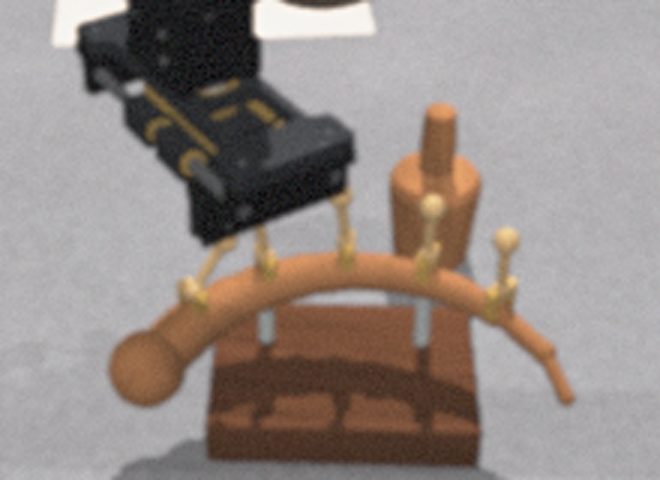

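Stalk 0 is tipped clearly over at crop (190,290)→(228,242), the others are still upright, and the forces are negligible. Continuing.

send_rows(
  steps=[
    {"offset": [5,0.2,-0.8],"delta_rot": [0,0,1.7],"gripper": 0},
    {"offset": [5,0.2,-0.8],"delta_rot": [0,0,2],"gripper": 0},
    {"offset": [5,0.2,-0.8],"delta_rot": [0,0,2],"gripper": 0},
    {"offset": [5,0.2,-0.8],"delta_rot": [0,0,2],"gripper": 0},
    {"offset": [5,0.2,-0.8],"delta_rot": [0,0,2],"gripper": 0},
  ],
)

```text
time_s: 5.75
tcp_pos: [0.6089, 0.0912, 0.3147]
ee_rot: [[-0.87, -0.494, 0.0], [-0.494, 0.87, 0.002], [-0.001, 0.001, -1.0]]
wrist_force: [0.5, 0.4, -0.9]
gripper_width: 0.01
```

Run:
```python
from plan import *
q,s=now();to(s+5,q);to(s+25,q)
```

```text
t 5.75 tcp [608.9  91.2 314.7] s 43.9 radial err -0.5 z err -0.3 heading now -150.4 err 0.3 tilt [ 0.     0.002 -1.   ] F [ 0.5  0.4 -0.9] grip 0.01 q6 -83.9
to s 48.863561180909784 offset tool mm [ 5.  -0.4 -1. ] rotvec deg [0.1 0.1 1.8]
to s 68.86356118090978 offset tool mm [24.9  1.6 -2.8] rotvec deg [0.1 0.  9.9]
```

send_rows(
  steps=[
    {"offset": [5,0,-0.6],"delta_rot": [0,0,2],"gripper": 0},
    {"offset": [5,0,-0.5],"delta_rot": [0,0,2],"gripper": 0},
    {"offset": [5,0,-0.4],"delta_rot": [0,0,2],"gripper": 0},
    {"offset": [5,0,-0.4],"delta_rot": [0,0,2],"gripper": 0},
    {"offset": [5,0,-0.4],"delta_rot": [0,0,2],"gripper": 0},
    {"offset": [5,0,-0.4],"delta_rot": [0,0,2],"gripper": 0},
  ],
)

```text
time_s: 6.35
tcp_pos: [0.5811, 0.0784, 0.3177]
ee_rot: [[-0.956, -0.293, 0.003], [-0.293, 0.956, 0.003], [-0.004, 0.002, -1.0]]
wrist_force: [0.4, 0.6, 1.0]
gripper_width: 0.004
```

Run:
```python
from plan import *
q,s=now();to(s+5,q);to(s+25,q)
from station import viewer
p,d=viewer.capture('side');cv2.imwrite('pics/side3.png',cv2.resize(p[120:280,160:380],None,fx=3,fy=3,interpolation=cv2.INTER_CUBIC)[:,:,::-1])
```

```text
t 6.35 tcp [581.1  78.4 317.7] s 74.6 radial err 0.1 z err -0.3 heading now -163.0 err 0.3 tilt [ 0.003  0.003 -1.   ] F [0.4 0.6 1. ] grip 0.0 q6 -96.4
to s 79.56570542502436 offset tool mm [ 5.   0.2 -0.7] rotvec deg [0.1 0.2 1.8]
to s 99.56570542502436 offset tool mm [24.9  2.2 -2.3] rotvec deg [ 0.1  0.2 10. ]
```

View pics/side3.png

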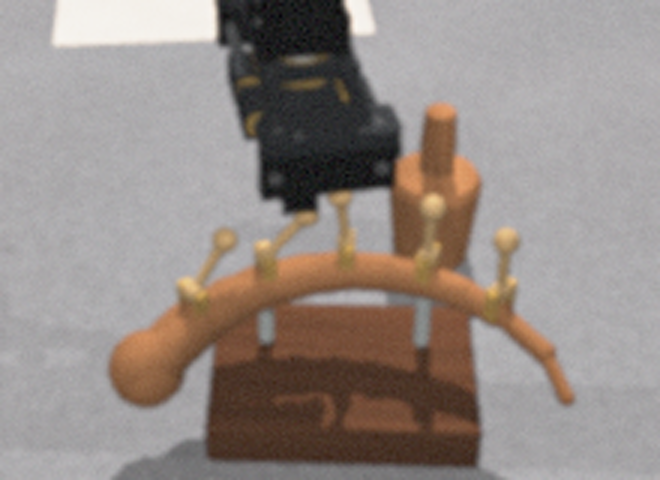

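Stalks 0 and 1 stay tipped, at crop beads (225,238) and (305,215). Stalks 2–4 are upright and the sculpture hasn't moved.

send_rows(
  steps=[
    {"offset": [5,0.1,-0.3],"delta_rot": [0,0,2],"gripper": 0},
    {"offset": [5,0.1,-0.3],"delta_rot": [0,0.1,2],"gripper": 0},
    {"offset": [5,0.1,-0.3],"delta_rot": [0,0,2],"gripper": 0},
    {"offset": [5,0.1,-0.3],"delta_rot": [0,0,2],"gripper": 0},
    {"offset": [5,0.1,-0.3],"delta_rot": [0,0,2],"gripper": 0},
    {"offset": [5,0.1,0],"delta_rot": [0,0,2],"gripper": 0},
  ],
)

```text
time_s: 7.0
tcp_pos: [0.5515, 0.0729, 0.3198]
ee_rot: [[-0.997, -0.082, 0.005], [-0.082, 0.997, 0.003], [-0.005, 0.003, -1.0]]
wrist_force: [0.1, -0.5, 0.1]
gripper_width: 0.007
```

Run:
```python
from plan import *
q,s=now();to(s+5,q);to(s+25,q)
```

```text
t 7.0 tcp [551.5  72.9 319.8] s 104.7 radial err -0.2 z err -0.4 heading now -175.3 err 0.3 tilt [ 0.005  0.003 -1.   ] F [ 0.1 -0.5  0.1] grip 0.01 q6 -109.5
to s 109.70091774887844 offset tool mm [ 5.  -0.2 -0.3] rotvec deg [0.2 0.3 1.8]
to s 129.70091774887845 offset tool mm [24.9  1.9 -0.1] rotvec deg [ 0.2  0.3 10. ]
```

send_rows(
  steps=[
    {"offset": [5,0,0],"delta_rot": [0.1,0.2,2],"gripper": 0},
    {"offset": [5,0.1,0],"delta_rot": [0,0,2],"gripper": 0},
    {"offset": [5,0.1,0],"delta_rot": [0,0,2],"gripper": 0},
    {"offset": [5,0.1,0],"delta_rot": [0,0,2],"gripper": 0},
    {"offset": [5,0.1,0.1],"delta_rot": [0,0,2],"gripper": 0},
    {"offset": [5,0.1,0.1],"delta_rot": [0,0,2],"gripper": 0},
  ],
)

```text
time_s: 7.6
tcp_pos: [0.5217, 0.0739, 0.3201]
ee_rot: [[-0.991, 0.132, 0.005], [0.132, 0.991, 0.002], [-0.005, 0.003, -1.0]]
wrist_force: [0.3, -0.0, -1.1]
gripper_width: 0.005
```

Run:
```python
from plan import *
q,s=now();to(s+5,q);to(s+25,q)
```

```text
t 7.6 tcp [521.7  73.9 320.1] s 134.7 radial err -0.6 z err 0.5 heading now 172.4 err 0.3 tilt [ 0.005  0.002 -1.   ] F [ 0.3 -0.  -1.1] grip 0.01 q6 -123.3
to s 139.68733169629397 offset tool mm [ 5.  -0.5  0.6] rotvec deg [0.2 0.3 1.8]
to s 159.68733169629397 offset tool mm [24.9  1.5  1.1] rotvec deg [ 0.2  0.3 10. ]
```

send_rows(
  steps=[
    {"offset": [5,0,0.5],"delta_rot": [0.1,0.2,2],"gripper": 0},
    {"offset": [5,0,0.2],"delta_rot": [0,0,2],"gripper": 0},
    {"offset": [5,0,0.2],"delta_rot": [0,0,2],"gripper": 0},
    {"offset": [5,0,0.2],"delta_rot": [0,0,2],"gripper": 0},
    {"offset": [5,0,0.3],"delta_rot": [0,0,2],"gripper": 0},
    {"offset": [5,0,0.4],"delta_rot": [0,0,2],"gripper": 0},
  ],
)

```text
time_s: 8.2
tcp_pos: [0.4927, 0.081, 0.3192]
ee_rot: [[-0.941, 0.339, 0.006], [0.339, 0.941, 0.002], [-0.005, 0.003, -1.0]]
wrist_force: [0.2, -0.3, -1.0]
gripper_width: 0.003
```

Run:
```python
from plan import *
q,s=now();to(s+5,q);to(s+25,q)
from station import viewer
p,d=viewer.capture('side');cv2.imwrite('pics/side4.png',cv2.resize(p[120:280,160:380],None,fx=3,fy=3,interpolation=cv2.INTER_CUBIC)[:,:,::-1])
```

```text
t 8.2 tcp [492.7  81.  319.2] s 164.8 radial err -0.7 z err 0.6 heading now 160.2 err 0.2 tilt [ 0.006  0.002 -1.   ] F [ 0.2 -0.3 -1. ] grip 0.0 q6 -137.9
to s 169.76494417473802 offset tool mm [ 5.  -0.7  1. ] rotvec deg [0.2 0.3 1.8]
to s 189.76494417473802 offset tool mm [24.9  1.4  2.5] rotvec deg [ 0.2  0.3 10. ]
```

View pics/side4.png

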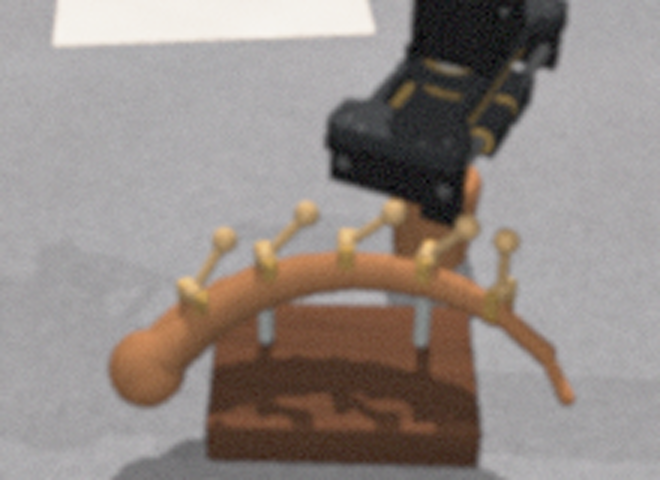

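Stalks 0–3 are clearly over and stalk 4, at (506,240), is still upright. Joint 6 nears its limit, so I'll ease off the turn after stalk 4.

send_rows(
  steps=[
    {"offset": [5,-0.2,0.8],"delta_rot": [0.1,0.2,2],"gripper": 0},
    {"offset": [5,0,0.5],"delta_rot": [0,0,2],"gripper": 0},
    {"offset": [5,0,0.4],"delta_rot": [0,0,2],"gripper": 0},
    {"offset": [5,0,0.4],"delta_rot": [0,0,2],"gripper": 0},
    {"offset": [5,0,0.4],"delta_rot": [0,0,2],"gripper": 0},
    {"offset": [5,0,0.4],"delta_rot": [0,0,2],"gripper": 0},
    {"offset": [5,0,0.4],"delta_rot": [0,0,2],"gripper": 0},
  ],
)

```text
time_s: 8.95
tcp_pos: [0.4616, 0.0969, 0.317]
ee_rot: [[-0.83, 0.558, 0.006], [0.558, 0.83, 0.002], [-0.003, 0.005, -1.0]]
wrist_force: [-0.2, -0.2, 0.4]
gripper_width: 0.006
```

Run:
```python
from plan import *
q,s=now();to(s+5,q);to(s+25,q);to(s+50,q)
```

```text
t 8.95 tcp [461.6  96.9 317. ] s 199.9 radial err -1.0 z err 1.2 heading now 146.1 err -0.1 tilt [ 0.006  0.002 -1.   ] F [-0.2 -0.2  0.4] grip 0.01 q6 -155.7
to s 204.91160382748518 offset tool mm [ 5.  -0.9  1.5] rotvec deg [0.3 0.2 2.1]
to s 224.91160382748518 offset tool mm [24.9  1.3  1.7] rotvec deg [ 0.3  0.2 10.3]
to s 249.91160382748518 offset tool mm [48.9  7.9  1.7] rotvec deg [ 0.3  0.1 20.5]
```

send_rows(
  steps=[
    {"offset": [5,0,1.2],"delta_rot": [0.2,0.1,2],"gripper": 0},
    {"offset": [5,0,0.5],"delta_rot": [0,0,1.5],"gripper": 0},
    {"offset": [5,0.3,0],"delta_rot": [0,0,1],"gripper": 0},
    {"offset": [5,0.3,0],"delta_rot": [0,0,1],"gripper": 0},
    {"offset": [5,0.3,0],"delta_rot": [0,0,0],"gripper": 0},
    {"offset": [5,0.4,0],"delta_rot": [0,0,0],"gripper": 0},
  ],
)

```text
time_s: 9.55
tcp_pos: [0.4385, 0.1174, 0.316]
ee_rot: [[-0.772, 0.635, 0.004], [0.636, 0.772, 0.001], [-0.003, 0.004, -1.0]]
wrist_force: [-0.2, -0.7, -0.1]
gripper_width: 0.007
```

Run:
```python
from plan import *
q,s=now();to(s+5,q)
from station import viewer
p,d=viewer.capture('side');cv2.imwrite('pics/side5.png',cv2.resize(p[120:280,160:380],None,fx=3,fy=3,interpolation=cv2.INTER_CUBIC)[:,:,::-1])
```

```text
t 9.55 tcp [438.5 117.4 316. ] s 231.1 radial err -1.6 z err 0.8 heading now 140.5 err -7.3 tilt [ 0.004  0.001 -1.   ] F [-0.2 -0.7 -0.1] grip 0.01 q6 -165.2
to s 236.12825262070373 offset tool mm [ 5.1 -0.8  0.7] rotvec deg [0.2 0.1 9.4]
```

View pics/side5.png

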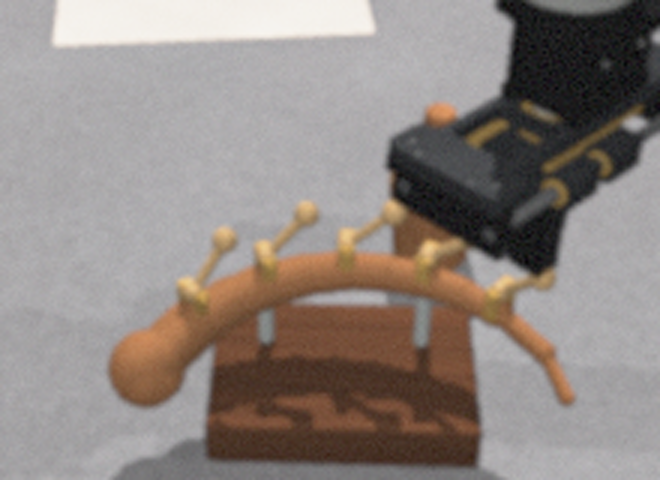

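All five are over, with stalk 4's bead at (545,280) under the fingertip. Lifting clear.

send_rows(
  steps=[
    {"offset": [3,0,-5],"delta_rot": [0,0,0],"gripper": 0},
    {"offset": [0,0,-15],"delta_rot": [0,0,0],"gripper": 0},
    {"offset": [0,0,-25],"delta_rot": [0,0,0],"gripper": 0},
    {"offset": [0,0,-25],"delta_rot": [0,0,0],"gripper": 0},
    {"offset": [0,-25,-25],"delta_rot": [0,0,0],"gripper": 0},
    {"offset": [0,-40,0],"delta_rot": [0,0,0],"gripper": 0},
    {"offset": [0,-40,0],"delta_rot": [0,0,0],"gripper": 0},
    {"offset": [0,-40,0],"delta_rot": [0,0,0],"gripper": 0},
    {"offset": [0,-40,0],"delta_rot": [0,0,0],"gripper": 0},
    {"offset": [0,-40,0],"delta_rot": [0,0,0],"gripper": 0},
    {"offset": [0,0,0],"delta_rot": [0,0,0],"gripper": 0},
    {"offset": [0,0,0],"delta_rot": [0,0,0],"gripper": 0},
  ],
)

```text
time_s: 10.8
tcp_pos: [0.2858, -0.0589, 0.4178]
ee_rot: [[-0.776, 0.631, 0.012], [0.631, 0.776, 0.002], [-0.007, 0.009, -1.0]]
wrist_force: [-0.3, -0.3, 0.1]
gripper_width: 0.003
```

Run:
```python
from plan import *
q,s=now()
from station import viewer
p,d=viewer.capture('side');t,_=viewer.capture('top')
f=lambda a:cv2.resize(a,None,fx=2,fy=2,interpolation=cv2.INTER_CUBIC)
old=S['p'];ot=T['p']
im=np.hstack([f(p[140:340,180:380]),f(t[100:300,140:340])])
cv2.imwrite('pics/end.png',im[:,:,::-1])
for n,a,b,(x0,x1,y0,y1) in(('plinth side',old,p,(225,325,245,275)),('tin+block top',ot,t,(135,180,145,265)),('mallet top',ot,t,(285,325,200,240)),('tin+block side',old,p,(205,355,280,340)),('ball side',old,p,(190,228,225,262))):
    g=lambda z:cv2.cvtColor(z[y0:y1,x0:x1],cv2.COLOR_RGB2GRAY).astype(np.float32)
    sh,_=cv2.phaseCorrelate(g(a),g(b));print(n,'shift px',np.round(sh,2))
```

```text
t 10.8 tcp [285.8 -58.9 417.8] s 222.1 radial err 231.2 z err 102.6 heading now 140.9 err -4.0 tilt [ 0.012  0.002 -1.   ] F [-0.3 -0.3  0.1] grip 0.0 q6 -150.8
plinth side shift px [-0.01 -0.1 ]
tin+block top shift px [0.59 0.04]
mallet top shift px [ 0.04 -0.07]
tin+block side shift px [-0.04 -0.01]
ball side shift px [ 0.01 -0.04]
```

View pics/end.png

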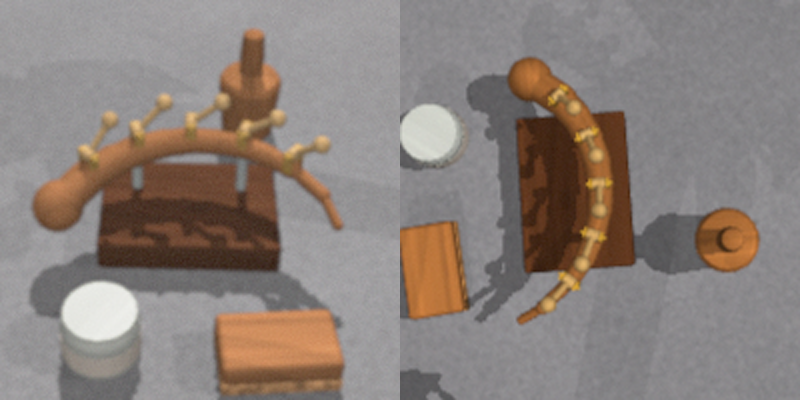

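The end picture shows all five stalks tipped to the thin end (side beads 109–323 px) and the sculpture and other objects in place. Handing in.

```bash
python3 -c "
from station import order
print(order.finish_job())"
```

```text
the job is handed in; nothing more can be done
None
```

I stroked the shut fingertips along the curved row in one pass, from the ball end to the thin end. They tipped stalks 0 to 4 over in turn. I then lifted clear and handed the job in at about 11 s of the 38 s allowed.

- **Stalks:** the last side and top pictures show all five leaning clearly towards the thin end. I judged the lean by eye and did not measure the angles.
- **Path:** the fingertips stayed within about 2 mm of the planned arc sideways. Height was within about 1 mm, except for one dip of 3.5 mm at stalk 0, which I corrected straight away.
- **Forces:** the wrist readings at the checks stayed at about 1 N.
- **Nothing else moved:** comparing pictures from before and after, the plinth, ball and mallet shifted by 0.1 px or less.
- **One check disagreed:** the top view gave a 0.6 px shift for the tin and block, while the side view gave 0.04 px. I put this down to a changed shadow, since the hand never came near them.

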